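# Clear the jig post and start the clamp screw

### The arm

A 6-joint arm with a two-finger parallel gripper is mounted at the origin on the work surface. World frame = base frame: x ahead of the robot, y to its left, z up, the work surface at z = 0. Lengths are in m, angles in degrees, forces in N, time in s.
With the tool pointing down it reaches from about 0.35 to 0.925 m from the base axis. Payload 6.4 kg.
Tool frame: the origin (TCP) lies between the finger pads; the fingertips stand 22 mm ahead of it and the grasp point (between the pads) lies 3 mm ahead of it; z points along the fingers, y is the line along which they close (so a half turn about z gives the same grasp; the last joint's range is limited). The gripper opens to 85 mm and grips with 20 to 120 N. Pads are 22 mm wide; open, the fingers measure 114 mm over their backs; the gripper's body (76 mm by 85 mm) begins 54 mm behind the grasp point. The pads swing forward as they close: fully open they stand 13 mm farther back than shut.
Start: joints at [-74.719, 14.043, 89.255, -0, 76.702, -9.975], TCP at [0.277, -0.588, 0.253] pointing down, gripper open.
Joint ranges: [-179.41, 179.41], [-58.25, 129.5], [7.25, 145.43], [-54.29, 234.29], [11.92, 165.04], [-157.13, 157.13]. Speed limits (degrees/s): [147.25, 147.25, 180, 180, 180, 180].

### API

Orientations are given as a 3x3 rotation matrix whose columns are the frame's x, y, z axes.
In Python, from plant import ctrl gives the robot as it stands.
- The arm moves only by the tool send_rows, never from a script. Its argument "plan" is text: rows parted by semicolons, each of 7 numbers parted by spaces: the turn, a rotation vector about the tool's x, y, z in rad, then the shift along the tool's x, y, z in m, then the finger opening in m, from 0 to 0.0854. A call has exactly 5 rows; each row shifts and turns the commanded pose from where the row before left it, along the tool's axes as they then stand; what a row does not reach is not made up. A row lasts 1/12 s, in which the tool goes at most 41.7 mm and 7.16 degrees, less where a joint would pass 70% of its speed; a pose out of reach is approached as far as the arm can. A call with a gripper value outside its range is refused whole. The fingers move at their own pace and stop on an object; "grip_force" is the grip in N (left out, the last holds). Time passes only in rows, so rows that do not move let the fingers close, or fill a call up. It gives the time, the measured TCP pose, the force, the opening and the grip force at its end, in the units of the state.
- ctrl.get_state(): the state, without advancing time (a new reading comes with each control period).
- ctrl.snapshot(name): name is "side" or "top"; returns (picture, depth): 480x640x3 uint8, blue, green, red; 480x640 float32, m along the optical axis (not along the pixel's ray), 0 where there is no reading.
- ctrl.get_calibration(name): a dict with "vertical_fov" (degrees; the focal length in pixels is half the picture's height over the tangent of half this angle, whatever the lens; pixels are square), "cx", "cy" (the principal point, pixels), "R" (3x3) and "t" (3): a world point X has camera coordinates R X + t. Camera axes: x right, y down, z forward; pixel columns grow to the right and rows downward; lengths in m; the calibration is good to about 2 mm. A picture is of the moment at which its call begins. get_calibration takes no time and is no camera call.
- ctrl.sign_off(): hands the job in; it is judged then, once.
The state is a dict: "time": time; "joint_positions": joint angles; "dq": joint speeds; "effort": joint torques, N m; "eef_pos": TCP position; "orientation": TCP orientation; "force": force on the tool from outside, world axes, zero at the start; "torque": the same for the moment, N m; "gripper_width": finger opening in m; "gripper_force": force on a finger pad.
Only numpy, scipy, OpenCV 4.12 (cv2) and the standard library are available. Lean on these libraries where they do the work, as an engineer would, in place of code of your own. Each camera call takes 0.05 s, during which the arm holds its last target. There are 200 camera calls.

### The job

Get the blue shoe-clamping jig ready for its strap: slide the wound wire coil up off the jig's post and stand it flat on the round green pad. Then, without lifting the red-barred screw in its boss, turn it backward (counter-clockwise from above) until it drops into the start of its thread, then turn it forward (clockwise) one full turn. Finish while still holding the screw's bar in the gripper, with the screw upright and started by that one turn, and leave the other things on the bench alone.

Things in the scene. Friction and masses are not known exactly. Their poses are not given: they have to be found in the camera images.
- jig: Blue steel plate, fixed to the bench, 110 x 190 x 10 mm, carrying an upright threaded boss and a post. Origin on the bench directly under the axis of the boss; z up, x across the plate, y along the plate towards the post, whose axis is at y = +95 mm.
- boss_rim (a point): Centre of the boss's upper rim, 83 mm above the bench; the boss is a dark upright tube 52 mm across. Inside is a right-hand two-start thread of 16 mm lead: clockwise from above is forward and goes down 16 mm a turn (1.5 mm of axial play).
- post_top (a point): Top of the post's bare steel spindle, 106 mm above the bench. The spindle is 15 mm across and rises from a blue shoulder 32 mm across whose top is 58 mm above the bench.
- screw: Loose steel screw, about 0.5 kg, standing in the boss with about 1 mm of play; shank 22 mm across. Origin at the lower tip of the shank (39 mm above the bench at the start), z up along the shank, x along its bar. It turns easily and stays where it is left. One turn forward from the drop puts the origin about 15 mm above the bench; it bottoms at 10 mm.
- screw_pins (a point): Hidden in the boss, 40 mm above the screw's tip: two thread pins standing on flat lands. Turned backward 25 to 90 degrees they fall off, and the screw drops 8 mm by its weight if the fingers do not hold it up (e.g. straddling the bar loosely, like a spanner). Turned forward from the beginning they meet a stop; after the drop, backing about 50 degrees more meets one too.
- screw_bar (a point): Centre of the screw's red cross bar (one end yellow), on the screw's axis, 97 mm above the screw's origin. The bar is 56 mm long (along the screw's x), 14 mm thick (y) and 26 mm high, so its underside is 84 mm above the screw's origin. A half turn gives the same grasp.
- coil: Loose wound copper wire coil, about 0.25 kg: a ring 58 mm across, 40 mm high, with a hole 22 mm across. Origin at the centre of its underside, z up. It starts over the jig's spindle, resting on the post's shoulder (underside 58 mm above the bench); lifting it 50 mm clears the spindle.
- pad: Flat round green pad, fixed to the bench, 120 mm across, 4 mm thick. Origin at the centre of its underside.
- shoe_a: loose dark horseshoe, about 130 mm, 9 mm thick; a bystander
- shoe_b: loose bright horseshoe, about 120 mm, 9 mm thick; a bystander
- hammer: loose hammer, 320 mm, lying flat; a bystander
- rasp: loose hoof rasp, 420 mm, lying flat, wooden handle; a bystander
- oil_tin: loose green tin, 64 mm across, 130 mm tall; a bystander
Things that resemble listed ones, but are neither listed nor needed, are in the scene too. There is more than one size of the coil; the job needs the middle-sized.

How it is judged:
By the outcome, as a careful person would: the job done as asked, in the order asked, and still so for the second after the job is handed in, while the arm keeps its last pose, push and grip.
It also fails if it takes over 72 s, if anything falls off the work surface, if the arm or the gripper's body presses on something with over 40 N, if the wrist force passes 120 N, or if a joint passes its speed limit or range.

## Working session

There is one attempt and no reset: what is moved stays moved. The work goes in short steps, Python scripts to look and compute and a tool call to move; the robot and the scene stay as the last step left them, time stands still between calls to the robot, and variables do not carry over. Pictures are saved under pics/ and viewed, at most 10 in all, crops included, and the job is handed in when it is done.

Besides the shell and the picture viewer there is one more tool, called after "Call:" by a JSON object that holds its "name" and its "arguments". send_rows: Moves the arm, as the interface text tells. Its arguments: {"type":"object","properties":{"plan":{"type":"string"},"grip_force":{"type":"number"}},"required":["plan"]}

```bash
ls; mkdir -p pics
cat > h.py <<'E'
import numpy as np, cv2
from plant import ctrl
def cam(n):
    c=ctrl.get_calibration(n); f=240/np.tan(np.radians(c["vertical_fov"])/2)
    return f,c["cx"],c["cy"],np.array(c["R"]),np.array(c["t"]).ravel()
def snap(n,name=None):
    im,d=ctrl.snapshot(n)
    np.savez(f"pics/last_{n}.npz",im=im,d=d)
    if name: cv2.imwrite(f"pics/{name}.png",im)
    return im,d
def load(n):
    z=np.load(f"pics/last_{n}.npz"); return z["im"],z["d"]
def ray(n,u,v,z):
    f,cx,cy,R,t=cam(n); o=-R.T@t; d=R.T@np.array([(u-cx)/f,(v-cy)/f,1]); return o+d*(z-o[2])/d[2]
def cloud(n,d):
    f,cx,cy,R,t=cam(n); v,u=np.mgrid[:480,:640]
    P=np.stack([(u-cx)/f*d,(v-cy)/f*d,d],-1); return (P-t)@R
def proj(n,X):
    f,cx,cy,R,t=cam(n); p=R@np.array(X)+t; return f*p[0]/p[2]+cx,f*p[1]/p[2]+cy
E
python3 - <<'E'
from h import *
for n in("top","side"):
    snap(n,n+"0"); c=cam(n); print(n,c[0],c[1],c[2],-c[3].T@c[4],c[3][2], {k:v for k,v in ctrl.get_calibration(n).items() if k not in "Rt"})
s=ctrl.get_state(); print(s["eef_pos"],s["orientation"],s["force"],s["gripper_width"])
E
```

```text
pics
top 525.003735069942 320.5299854151624 235.44839312833838 [ 0.2915683  -0.03899836  1.26268805] [ 1.58060915e-01  1.06465824e-04 -9.87429357e-01] {'vertical_fov': 49.134034377439185, 'cx': 320.5299854151624, 'cy': 235.44839312833838}
side 554.9831176377628 319.81699724878797 229.50121012242226 [ 0.26163459 -0.99050206  0.95325563] [ 0.15557155  0.74023882 -0.65409784] {'vertical_fov': 46.7717120226361, 'cx': 319.81699724878797, 'cy': 229.50121012242226}
[ 0.27720021 -0.587427    0.25227743] [[ 9.04423069e-01  4.26636514e-01 -4.44364144e-04]
 [ 4.26636630e-01 -9.04421566e-01  1.67836578e-03]
 [ 3.14159609e-04 -1.70753475e-03 -9.99998493e-01]] [ 0.53018752 -0.65828979 -0.327004  ] 0.08566774454236696
```

View pics/top0.png

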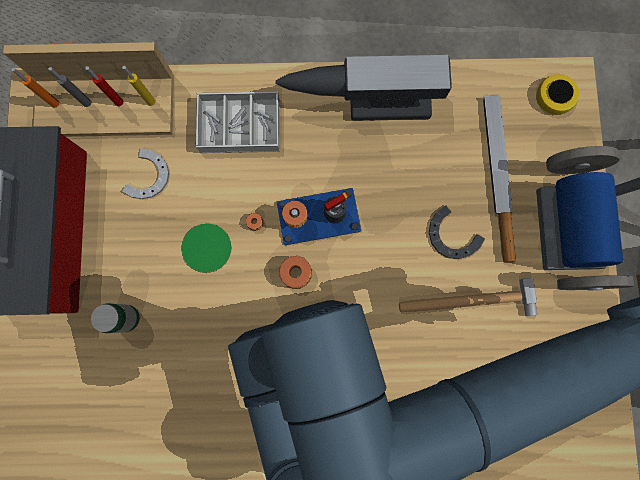

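View pics/side0.png

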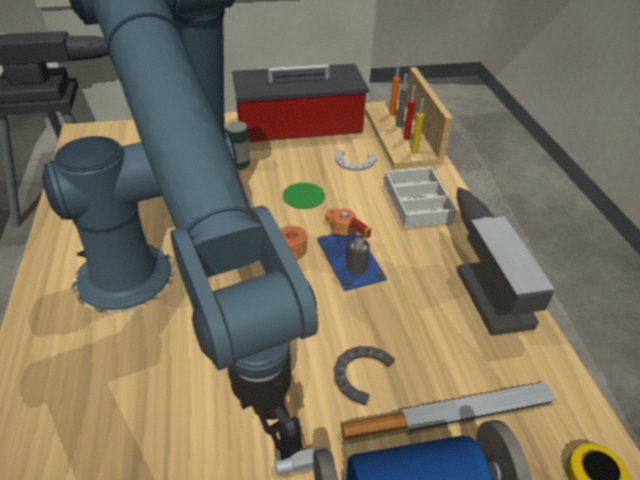

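The top view shows three copper coils: one on the jig post (294,213), a small one at (254,221) and a large one at (295,272). The pad is at (206,248) and the red bar at (336,204). The coil on the post fits, since it's the middle size and sits over the spindle. I'll measure it and check with a crop.

Run:
```python
from h import *
im,d=load("top"); P=cloud("top",d)
hsv=cv2.cvtColor(im,cv2.COLOR_BGR2HSV); H,S,V=[hsv[...,i].astype(int) for i in range(3)]
roi=np.zeros((480,640),bool); roi[170:310,170:380]=1
def comps(m,name,a=30):
    n,l,st,c=cv2.connectedComponentsWithStats((m&roi).astype(np.uint8))
    for i in range(1,n):
        if st[i,4]>=a:
            q=P[l==i]; q=q[np.isfinite(q).all(1)]
            print(name,st[i],c[i].round(1),"z pct",np.percentile(q[:,2],[5,50,95]).round(4),"med",np.median(q,0).round(4))
comps((H>50)&(H<80)&(S>120),"green"); comps((H>105)&(H<125)&(S>120),"blue")
comps(((H<4)|(H>175))&(S>180)&(V>90),"red",8); comps((H>22)&(H<34)&(S>180)&(V>150),"yellow",3)
comps((H>=4)&(H<13)&(S>120)&(V>80),"copper")
print("bench z",np.median(P[280:300,180:240,2]))
# top faces
for nm,(u0,u1,v0,v1),z0,z1 in(("coil",(270,320,190,235),.09,.101),("bar",(315,360,185,215),.138,.156),("rim",(315,365,190,235),.079,.087),("spindle",(280,310,195,230),.102,.112)):
    q=P[v0:v1,u0:u1].reshape(-1,3); q=q[(q[:,2]>z0)&(q[:,2]<z1)]
    if len(q): print(nm,len(q),q.mean(0).round(4),"rect",cv2.minAreaRect((q[:,:2]*1000).astype(np.float32)))
cv2.imwrite("pics/crop_top.png",cv2.resize(im[160:310,170:380],None,fx=3.8,fy=3.8,interpolation=cv2.INTER_CUBIC))
```

```text
green [ 182  224   49   49 1877] [205.9 247.6] z pct [0.0005 0.0047 0.0092] med [0.4687 0.239  0.0047]
blue [ 277  188   84   57 2152] [320.2 218.8] z pct [0.0061 0.0102 0.0147] med [ 0.5242 -0.0354  0.0102]
red [325 194  20  15 117] [334.4 201.1] z pct [0.1454 0.1488 0.1518] med [ 0.5452 -0.0697  0.1488]
yellow [343 193   4   5  10] [344.7 195. ] z pct [0.145  0.1489 0.7623] med [ 0.557  -0.0937  0.1489]
copper [282 201  26  24 399] [294.1 212.5] z pct [0.0945 0.0981 0.1022] med [0.5319 0.0199 0.0981]
copper [246 213  16  16 174] [253.4 220.5] z pct [0.0231 0.0275 0.0315] med [0.5295 0.1218 0.0275]
copper [279 256  33  32 689] [294.7 271.3] z pct [0.0476 0.0524 0.0564] med [0.403  0.0224 0.0524]
bench z 0.0006842240102102657
coil 392 [0.5315 0.0197 0.0974] rect ((531.3877563476562, 20.140287399291992), (54.40537643432617, 56.07619857788086), 89.00283813476562)
bar 176 [ 0.5463 -0.0738  0.148 ] rect ((547.4087524414062, -73.52937316894531), (14.956835746765137, 56.599849700927734), 30.87192726135254)
rim 134 [ 0.5393 -0.0758  0.083 ] rect ((547.1066284179688, -74.62554168701172), (48.33567428588867, 49.97367858886719), 88.77694702148438)
spindle 57 [0.5311 0.0199 0.1045] rect ((530.8235473632812, 17.251625061035156), (50.63302230834961, 39.98542404174805), 19.753366470336914)
```

View pics/crop_top.png

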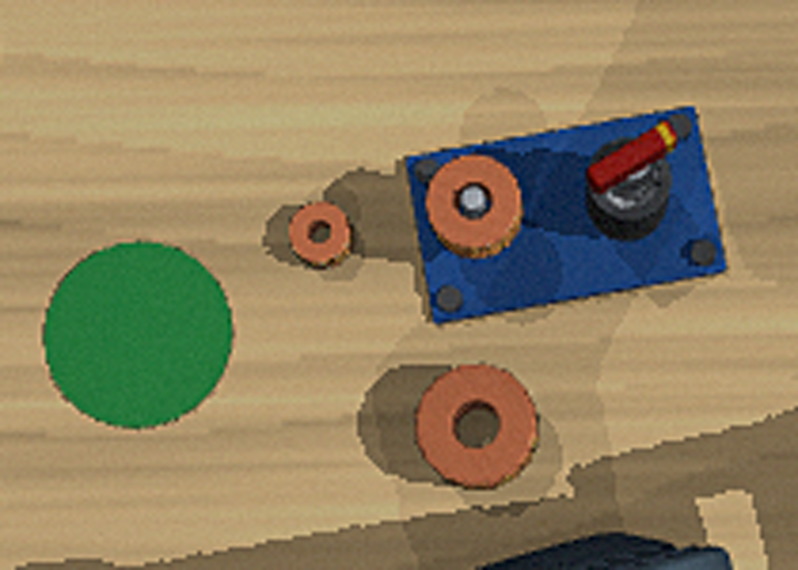

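The crop confirms it: the coil over the steel spindle at top-view (294,213) is the middle-sized one, between the small coil (254,221) and the large coil (295,272). The post is at about (0.531, 0.020), 95 mm from the bar centre at (0.547, -0.074), which matches the jig. The pad is at (0.469, 0.239). Next I move above the coil.

Call:
{"name": "send_rows", "arguments": {"plan": "0 0 0 0.0245 -0.022 0 0.085;0 0 0 0.0245 -0.022 0 0.085;0 0 0 0.0245 -0.022 0 0.085;0 0 0 0.0245 -0.022 0 0.085;0 0 0 0.0245 -0.022 0 0.085", "grip_force": 40}}

```text
time: 0.52
eef_pos: [0.3414, -0.4344, 0.2527]
orientation: [[0.905, 0.426, -0.0], [0.426, -0.905, 0.001], [0.0, -0.001, -1.0]]
force: [0.6, -0.1, 0.7]
gripper_width: 0.0851
gripper_force: 0.0
```

Call:
{"name": "send_rows", "arguments": {"plan": "0 0 0 0.0245 -0.022 0 0.085;0 0 0 0.0245 -0.022 0 0.085;0 0 0 0.0245 -0.022 0 0.085;0 0 0 0.0245 -0.022 0 0.085;0 0 0 0.0245 -0.022 0 0.085"}}

```text
time: 0.93
eef_pos: [0.4052, -0.2826, 0.2529]
orientation: [[0.905, 0.426, -0.0], [0.426, -0.905, 0.0], [-0.0, -0.001, -1.0]]
force: [0.3, -0.2, 0.3]
gripper_width: 0.0852
gripper_force: 0.0
```

Call:
{"name": "send_rows", "arguments": {"plan": "0 0 0 0.0245 -0.022 0 0.085;0 0 0 0.0245 -0.022 0 0.085;0 0 0 0.0245 -0.022 0 0.085;0 0 0 0.0245 -0.022 0 0.085;0 0 0 0.0245 -0.022 0 0.085"}}

```text
time: 1.35
eef_pos: [0.469, -0.1309, 0.253]
orientation: [[0.904, 0.427, -0.0], [0.427, -0.904, 0.0], [-0.0, -0.0, -1.0]]
force: [0.3, 0.7, -0.4]
gripper_width: 0.085
gripper_force: 0.0
```

Call:
{"name": "send_rows", "arguments": {"plan": "0 0 0 0.0245 -0.022 0 0.085;0 0 0 0.0245 -0.022 0 0.085;0 0 0 0.0245 -0.022 0 0.085;0 0 0 0.0245 -0.022 0 0.085;0 0 0 0.0245 -0.022 0 0.085"}}

```text
time: 1.77
eef_pos: [0.5329, 0.0209, 0.2529]
orientation: [[0.904, 0.427, -0.001], [0.427, -0.904, 0.0], [-0.0, -0.0, -1.0]]
force: [0.0, 0.0, 1.0]
gripper_width: 0.0847
gripper_force: 0.0
```

Call:
{"name": "send_rows", "arguments": {"plan": "0 0 -0.12 0 0 0 0.085;0 0 -0.12 0 0 0 0.085;0 0 -0.12 0 0 0 0.085;0 0 -0.12 0 0 0 0.085;0 0 -0.12 0 0 0 0.085"}}

```text
time: 2.18
eef_pos: [0.5325, 0.0194, 0.2527]
orientation: [[0.5, 0.866, -0.001], [0.866, -0.5, 0.0], [-0.0, -0.001, -1.0]]
force: [-0.1, 0.1, 0.8]
gripper_width: 0.085
gripper_force: 0.0
```

Call:
{"name": "send_rows", "arguments": {"plan": "0 0 -0.12 0 0 0 0.085;0 0 -0.12 0 0 0 0.085;0 0 -0.12 0 0 0 0.085;0 0 -0.12 0 0 0 0.085;0 0 -0.12 0 0 0 0.085"}}

```text
time: 2.6
eef_pos: [0.5324, 0.0192, 0.2528]
orientation: [[-0.076, 0.997, -0.001], [0.997, 0.076, 0.0], [0.0, -0.001, -1.0]]
force: [1.0, 0.3, -0.6]
gripper_width: 0.0849
gripper_force: 0.0
```

Call:
{"name": "send_rows", "arguments": {"plan": "0 0 0 0.001 -0.001 0.02 0.085;0 0 0 0 0 0.02 0.085;0 0 0 0 0 0.02 0.085;0 0 0 0 0 0.02 0.085;0 0 0 0 0 0.02 0.085"}}

```text
time: 3.02
eef_pos: [0.5313, 0.0202, 0.152]
orientation: [[-0.07, 0.998, -0.001], [0.998, 0.07, 0.0], [0.0, -0.001, -1.0]]
force: [-0.5, -0.7, 0.8]
gripper_width: 0.0851
gripper_force: 0.0
```

Call:
{"name": "send_rows", "arguments": {"plan": "0 0 0 0 0 0.02 0.085;0 0 0 0 0 0.02 0.085;0 0 0 0 0 0.012 0.085;0 0 0 0 0 0.01 0.085;0 0 0 0 0 0.005 0.085"}}

```text
time: 3.43
eef_pos: [0.531, 0.0201, 0.0849]
orientation: [[-0.07, 0.998, -0.002], [0.998, 0.07, 0.0], [0.0, -0.002, -1.0]]
force: [-0.4, -0.1, 0.5]
gripper_width: 0.0849
gripper_force: 0.0
```

Call:
{"name": "send_rows", "arguments": {"plan": "0 0 0 0 0 0 0.05;0 0 0 0 0 0 0.05;0 0 0 0 0 0 0.05;0 0 0 0 0 0 0.05;0 0 0 0 0 0 0.05"}}

```text
time: 3.85
eef_pos: [0.5329, 0.0199, 0.0877]
orientation: [[-0.07, 0.998, 0.003], [0.998, 0.07, -0.0], [-0.001, 0.003, -1.0]]
force: [-0.1, 0.4, 4.3]
gripper_width: 0.0551
gripper_force: 43.2
```

Call:
{"name": "send_rows", "arguments": {"plan": "0 0 0 0 0 0 0.05;0 0 0 0 0 0 0.05;0 0 0 0 0 0 0.05;0 0 0 0 0 0 0.05;0 0 0 0 0 0 0.05"}}

```text
time: 4.27
eef_pos: [0.5329, 0.0199, 0.0877]
orientation: [[-0.07, 0.998, 0.003], [0.998, 0.07, -0.0], [-0.001, 0.003, -1.0]]
force: [0.7, 1.0, 5.3]
gripper_width: 0.055
gripper_force: 43.4
```

Call:
{"name": "send_rows", "arguments": {"plan": "0 0 0 0 0 -0.006 0.05;0 0 0 0 0 -0.01 0.05;0 0 0 0 0 -0.01 0.05;0 0 0 0 0 -0.01 0.05;0 0 0 0 0 -0.01 0.05"}}

```text
time: 4.68
eef_pos: [0.5316, 0.0201, 0.1333]
orientation: [[-0.07, 0.998, -0.0], [0.998, 0.07, 0.0], [0.0, -0.0, -1.0]]
force: [0.9, 0.4, -4.4]
gripper_width: 0.0549
gripper_force: 43.2
```

Call:
{"name": "send_rows", "arguments": {"plan": "0 0 0 0 0 -0.01 0.05;0 0 0 0 0 -0.01 0.05;0 0 0 0 0 -0.01 0.05;0 0 0 0 0 0 0.05;0 0 0 0 0 0 0.05"}}

```text
time: 5.1
eef_pos: [0.5321, 0.02, 0.1631]
orientation: [[-0.07, 0.998, 0.002], [0.998, 0.07, -0.0], [-0.0, 0.002, -1.0]]
force: [-0.5, -0.6, -3.0]
gripper_width: 0.055
gripper_force: 43.3
```

Run:
```python
from h import *
im,d=snap("side"); 
cv2.imwrite("pics/side1.png",cv2.resize(im[130:330,220:460],None,fx=3,fy=3))
```

```text
(no output)
```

View pics/side1.png

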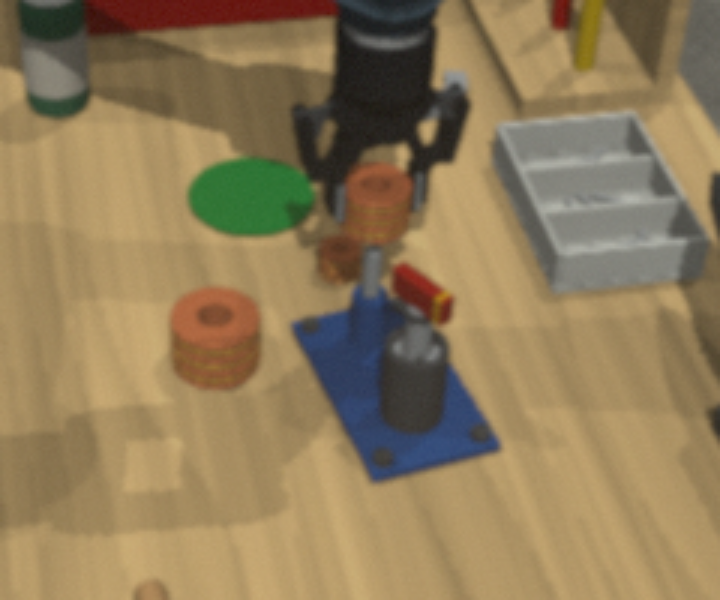

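The side view shows the coil held level, well above the bare spindle (crop 372,265). Now I carry it to the pad.

Call:
{"name": "send_rows", "arguments": {"plan": "0 0 0 0.0223 -0.0048 0 0.05;0 0 0 0.0223 -0.0048 0 0.05;0 0 0 0.0223 -0.0048 0 0.05;0 0 0 0.0223 -0.0048 0 0.05;0 0 0 0.0223 -0.0048 0 0.05"}}

```text
time: 5.57
eef_pos: [0.4989, 0.1305, 0.1613]
orientation: [[-0.07, 0.998, -0.002], [0.998, 0.07, -0.0], [0.0, -0.002, -1.0]]
force: [0.1, -0.9, -2.8]
gripper_width: 0.0554
gripper_force: 43.3
```

Call:
{"name": "send_rows", "arguments": {"plan": "0 0 0 0.0223 -0.0048 0 0.05;0 0 0 0.0223 -0.0048 0 0.05;0 0 0 0.0223 -0.0048 0 0.05;0 0 0 0.0223 -0.0048 0 0.05;0 0 0 0.0223 -0.0048 0 0.05"}}

```text
time: 5.98
eef_pos: [0.4671, 0.24, 0.1612]
orientation: [[-0.07, 0.998, -0.002], [0.998, 0.07, -0.001], [-0.0, -0.002, -1.0]]
force: [0.9, 0.9, -3.3]
gripper_width: 0.055
gripper_force: 43.3
```

Call:
{"name": "send_rows", "arguments": {"plan": "0 0 0 0 0 0.02 0.05;0 0 0 0 0 0.02 0.05;0 0 0 0 0 0.02 0.05;0 0 0 0 0 0.02 0.05;0 0 0 0 0 0.02 0.05"}}

```text
time: 6.4
eef_pos: [0.4674, 0.239, 0.0605]
orientation: [[-0.07, 0.998, -0.002], [0.998, 0.07, -0.0], [-0.0, -0.002, -1.0]]
force: [-0.4, 0.5, -2.9]
gripper_width: 0.0547
gripper_force: 43.3
```

Call:
{"name": "send_rows", "arguments": {"plan": "0 0 0 0 0 0.01 0.05;0 0 0 0 0 0.006 0.05;0 0 0 0 0 0.005 0.05;0 0 0 0 0 0 0.05;0 0 0 0 0 0 0.05"}}

```text
time: 6.82
eef_pos: [0.4688, 0.2393, 0.042]
orientation: [[-0.07, 0.998, 0.001], [0.998, 0.07, 0.0], [0.0, 0.001, -1.0]]
force: [0.6, -0.8, -1.9]
gripper_width: 0.0551
gripper_force: 43.3
```

Call:
{"name": "send_rows", "arguments": {"plan": "0 0 0 0 0 0.002 0.05;0 0 0 0 0 0.001 0.05;0 0 0 0 0 0 0.05;0 0 0 0 0 0 0.05;0 0 0 0 0 0 0.05"}}

```text
time: 7.23
eef_pos: [0.4684, 0.2392, 0.0386]
orientation: [[-0.07, 0.998, 0.0], [0.998, 0.07, 0.0], [0.0, 0.0, -1.0]]
force: [0.4, -1.6, -3.2]
gripper_width: 0.0549
gripper_force: 43.3
```

Run:
```python
from h import *
im,d=snap("side"); 
cv2.imwrite("pics/side2.png",cv2.resize(im[130:250,240:400],None,fx=5,fy=5))
```

```text
(no output)
```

View pics/side2.png

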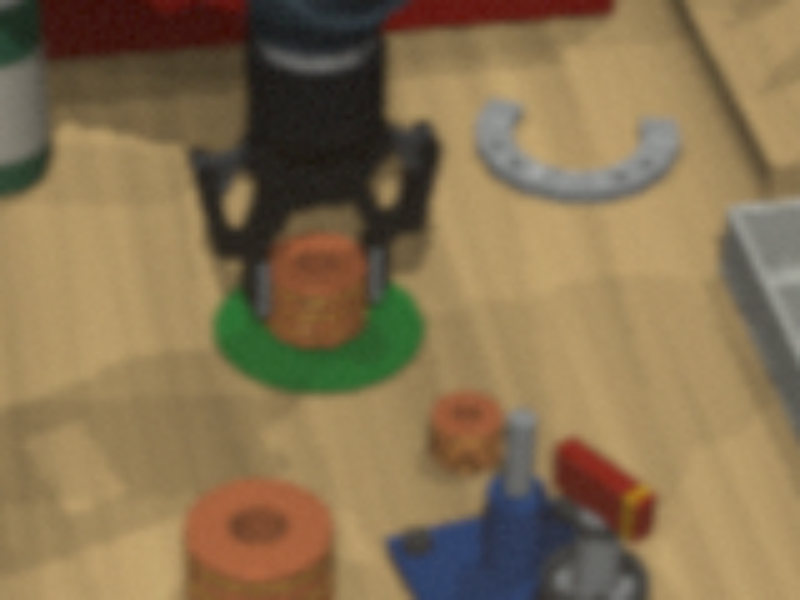

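The coil is centred over the pad and still hanging a few mm above it, since the force reading is about its weight. I lower it slowly until it touches.

Call:
{"name": "send_rows", "arguments": {"plan": "0 0 0 0 0 0.001 0.05;0 0 0 0 0 0.001 0.05;0 0 0 0 0 0.001 0.05;0 0 0 0 0 0 0.05;0 0 0 0 0 0 0.05"}}

```text
time: 7.7
eef_pos: [0.4681, 0.2391, 0.0351]
orientation: [[-0.07, 0.998, -0.0], [0.998, 0.07, -0.0], [-0.0, -0.0, -1.0]]
force: [-0.6, -0.5, -2.8]
gripper_width: 0.0553
gripper_force: 43.3
```

Call:
{"name": "send_rows", "arguments": {"plan": "0 0 0 0 0 0.0005 0.05;0 0 0 0 0 0.0005 0.05;0 0 0 0 0 0.0005 0.05;0 0 0 0 0 0 0.05;0 0 0 0 0 0 0.05"}}

```text
time: 8.12
eef_pos: [0.4683, 0.2392, 0.0339]
orientation: [[-0.07, 0.998, 0.0], [0.998, 0.07, 0.0], [0.0, 0.0, -1.0]]
force: [-0.4, -0.8, -2.2]
gripper_width: 0.0551
gripper_force: 43.4
```

Call:
{"name": "send_rows", "arguments": {"plan": "0 0 0 0 0 0.0005 0.05;0 0 0 0 0 0.0005 0.05;0 0 0 0 0 0.0005 0.05;0 0 0 0 0 0 0.05;0 0 0 0 0 0 0.05"}}

```text
time: 8.53
eef_pos: [0.4683, 0.2392, 0.0337]
orientation: [[-0.07, 0.998, -0.001], [0.998, 0.07, -0.001], [-0.0, -0.001, -1.0]]
force: [-7.1, -2.7, 11.2]
gripper_width: 0.0551
gripper_force: 44.6
```

Call:
{"name": "send_rows", "arguments": {"plan": "0 0 0 0 0 0.0005 0.05;0 0 0 0 0 0.0005 0.05;0 0 0 0 0 0 0.05;0 0 0 0 0 0 0.05;0 0 0 0 0 0 0.05"}}

```text
time: 8.95
eef_pos: [0.4683, 0.2392, 0.0337]
orientation: [[-0.071, 0.998, -0.002], [0.998, 0.071, -0.001], [-0.001, -0.002, -1.0]]
force: [-11.0, -3.7, 20.9]
gripper_width: 0.0551
gripper_force: 45.3
```

Call:
{"name": "send_rows", "arguments": {"plan": "0 0 0 0 0 -0.001 0.05;0 0 0 0 0 -0.0005 0.05;0 0 0 0 0 0 0.06;0 0 0 0 0 0 0.07;0 0 0 0 0 0 0.085"}}

```text
time: 9.37
eef_pos: [0.4687, 0.2393, 0.033]
orientation: [[-0.07, 0.998, 0.001], [0.998, 0.07, 0.0], [0.0, 0.001, -1.0]]
force: [-0.1, 0.6, -0.0]
gripper_width: 0.0802
gripper_force: 0.0
```

Call:
{"name": "send_rows", "arguments": {"plan": "0 0 0 0 0 0 0.085;0 0 0 0 0 0 0.085;0 0 0 0 0 -0.01 0.085;0 0 0 0 0 -0.03 0.085;0 0 0 0 0 -0.04 0.085"}}

```text
time: 9.78
eef_pos: [0.4657, 0.2384, 0.1112]
orientation: [[-0.07, 0.998, -0.007], [0.998, 0.07, -0.002], [-0.001, -0.007, -1.0]]
force: [-0.1, 0.4, -0.2]
gripper_width: 0.0849
gripper_force: 0.0
```

Call:
{"name": "send_rows", "arguments": {"plan": "0 0 0 0 0 -0.04 0.085;0 0 0 0 0 -0.04 0.085;0 0 0 0 0 -0.04 0.085;0 0 0 -0.03 0 0 0.085;0 0 0 -0.03 0 0 0.04"}}

```text
time: 10.2
eef_pos: [0.4741, 0.1797, 0.2375]
orientation: [[-0.073, 0.997, 0.008], [0.997, 0.073, 0.001], [0.001, 0.008, -1.0]]
force: [0.4, 0.4, -0.2]
gripper_width: 0.0751
gripper_force: 0.0
```

Run:
```python
from h import *
s=ctrl.get_state(); print(s["eef_pos"],s["joint_positions"],s["force"])
im,d=snap("side"); 
hsv=cv2.cvtColor(im,cv2.COLOR_BGR2HSV); P=cloud("side",d)
m=(hsv[...,0]>=4)&(hsv[...,0]<13)&(hsv[...,1]>120); g=np.zeros_like(m); g[160:215,270:340]=1; q=P[m&g]
print(len(q),np.percentile(q[:,2],[2,50,98]),np.median(q,0))
t=q[q[:,2]>.038]; print("top",t.mean(0),np.ptp(t,axis=0))
cv2.imwrite("pics/side3.png",cv2.resize(im[130:250,240:400],None,fx=5,fy=5))
```

```text
[0.47407918 0.17972964 0.23751957] [ 7.93086615e+00 -4.84189404e+00  1.11023332e+02 -5.09953176e-04
  7.33350424e+01  3.73671092e+00] [ 0.39232006  0.36823575 -0.21842321]
273 [0.01967146 0.04217049 0.04821383] [0.47501314 0.22504408 0.04217049]
top [0.46599368 0.22914113 0.04927968] [0.2325517  1.2612681  0.91450173]
```

View pics/side3.png

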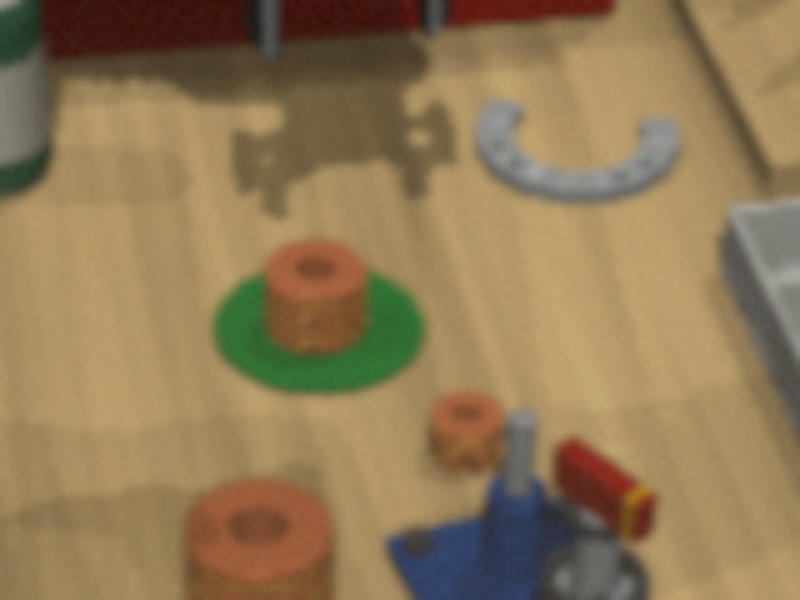

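The coil stands flat and central on the green pad (crop 315,295), with its top at about 0.043 m as it should be. Next I move over the screw bar and turn the tool to line up with it.

Call:
{"name": "send_rows", "arguments": {"plan": "0 0 0 -0.0258 0.0054 0 0.04;0 0 0 -0.0258 0.0054 0 0.04;0 0 0 -0.0258 0.0054 0 0.04;0 0 0 -0.0258 0.0054 0 0.04;0 0 0 -0.0258 0.0054 0 0.04"}}

```text
time: 10.67
eef_pos: [0.5084, 0.0513, 0.2335]
orientation: [[-0.07, 0.998, 0.001], [0.998, 0.07, -0.0], [-0.0, 0.001, -1.0]]
force: [0.6, -0.3, -0.3]
gripper_width: 0.0403
gripper_force: 0.0
```

Call:
{"name": "send_rows", "arguments": {"plan": "0 0 0 -0.0258 0.0054 0 0.04;0 0 0 -0.0258 0.0054 0 0.04;0 0 0 -0.0258 0.0054 0 0.04;0 0 0 -0.0258 0.0054 0 0.04;0 0 0 -0.0258 0.0054 0 0.04"}}

```text
time: 11.08
eef_pos: [0.5444, -0.0756, 0.2334]
orientation: [[-0.07, 0.998, 0.0], [0.998, 0.07, -0.0], [-0.0, 0.0, -1.0]]
force: [-0.2, 0.6, 0.5]
gripper_width: 0.0399
gripper_force: 0.0
```

Call:
{"name": "send_rows", "arguments": {"plan": "0 0 -0.093 0 0 0 0.04;0 0 -0.093 0 0 0 0.04;0 0 -0.093 0 0 0 0.04;0 0 -0.093 0 0 0 0.04;0 0 -0.093 0 0 0 0.04"}}

```text
time: 11.5
eef_pos: [0.5442, -0.0744, 0.2333]
orientation: [[-0.514, 0.858, 0.0], [0.858, 0.514, -0.0], [-0.0, 0.0, -1.0]]
force: [-0.1, 0.3, 0.3]
gripper_width: 0.0401
gripper_force: 0.0
```

Call:
{"name": "send_rows", "arguments": {"plan": "0 0 0 0 0 0 0.04;0 0 0 0 0 0 0.04;0 0 0 0 0 0 0.04;0 0 0 0 0 0 0.04;0 0 0 0 0 0 0.04"}}

```text
time: 11.92
eef_pos: [0.5443, -0.0742, 0.2329]
orientation: [[-0.509, 0.861, 0.0], [0.861, 0.509, 0.0], [0.0, 0.0, -1.0]]
force: [0.5, 0.1, 0.5]
gripper_width: 0.0403
gripper_force: 0.0
```

```bash
cat >> h.py <<'E'
def bar():
    "red/yellow bar points seen by the side camera: top height, centre, colours' ends"
    im,d=snap("side"); P=cloud("side",d); h=cv2.cvtColor(im,cv2.COLOR_BGR2HSV).astype(int)
    H,S,V=h[...,0],h[...,1],h[...,2]
    near=(np.hypot(P[...,0]-.547,P[...,1]+.074)<.045)&(P[...,2]>.085)&(P[...,2]<.165)
    r=near&((H<6)|(H>173))&(S>150); y=near&(H>17)&(H<35)&(S>130)
    for k,m in(("red",r),("yel",y)):
        q=P[m]
        if len(q)>2:
            pix=np.argwhere(m)
            print(k,len(q),"z",np.percentile(q[:,2],[3,50,97]).round(4),"med",np.median(q,0).round(4),"pix u,v",pix.mean(0)[::-1].round(1))
        else: print(k,len(q))
E
python3 - <<'E'
from h import *
bar()
s=ctrl.get_state(); print(s["eef_pos"],s["orientation"][:2],s["joint_positions"])
E
```

```text
red 123 z [0.1302 0.146  0.1514] med [ 0.5421 -0.0761  0.146 ] pix u,v [358.5 225.6]
yel 14 z [0.1279 0.1475 0.1513] med [ 0.5536 -0.0959  0.1475] pix u,v [366.1 230.5]
[ 0.54432066 -0.07428781  0.2328509 ] [[-5.09256429e-01  8.60614829e-01  7.22579460e-05]
 [ 8.60614831e-01  5.09256431e-01 -9.12438994e-06]] [-1.95993386e+01  1.69567693e+00  1.05135890e+02  9.36384307e-04
  7.31643573e+01 -5.02139234e+01]
```

Call:
{"name": "send_rows", "arguments": {"plan": "0 0 0 -0.001 0.0026 0.02 0.04;0 0 0 0 0 0.02 0.04;0 0 0 0 0 0.02 0.04;0 0 0 0 0 0.02 0.04;0 0 0 0 0 0.015 0.04"}}

```text
time: 12.38
eef_pos: [0.5464, -0.0736, 0.136]
orientation: [[-0.509, 0.861, -0.002], [0.861, 0.509, 0.001], [0.001, -0.001, -1.0]]
force: [0.3, 1.0, -0.6]
gripper_width: 0.0399
gripper_force: 0.0
```

Call:
{"name": "send_rows", "arguments": {"plan": "0 0 0 0 0 0.008 0.04;0 0 0 0 0 0 0.03;0 0 0 0 0 0 0.024;0 0 0 0 0 0 0.02;0 0 0 0 0 0 0.018"}}

```text
time: 12.8
eef_pos: [0.5475, -0.0739, 0.1307]
orientation: [[-0.51, 0.86, 0.001], [0.86, 0.51, -0.0], [-0.001, 0.001, -1.0]]
force: [0.1, 0.1, -1.7]
gripper_width: 0.0203
gripper_force: 39.1
```

Call:
{"name": "send_rows", "arguments": {"plan": "0 0 0 0 0 0 0.018;0 0 0 0 0 0 0.018;0 0 0 0 0 0 0.018;0 0 0 0 0 0 0.018;0 0 0 0 0 0 0.018"}}

```text
time: 13.22
eef_pos: [0.5476, -0.074, 0.1305]
orientation: [[-0.51, 0.86, 0.001], [0.86, 0.51, -0.0], [-0.001, 0.001, -1.0]]
force: [0.4, 0.4, 2.6]
gripper_width: 0.0202
gripper_force: 39.5
```

Run:
```python
from h import *
bar(); im,_=load("side")
cv2.imwrite("pics/side4.png",cv2.resize(im[180:300,290:450],None,fx=5,fy=5))
```

```text
red 35 z [0.1335 0.1469 0.1499] med [ 0.551  -0.0876  0.1469] pix u,v [363.7 228.1]
yel 10 z [0.1407 0.1478 0.15  ] med [ 0.5538 -0.0956  0.1478] pix u,v [365.9 229.9]
```

View pics/side4.png

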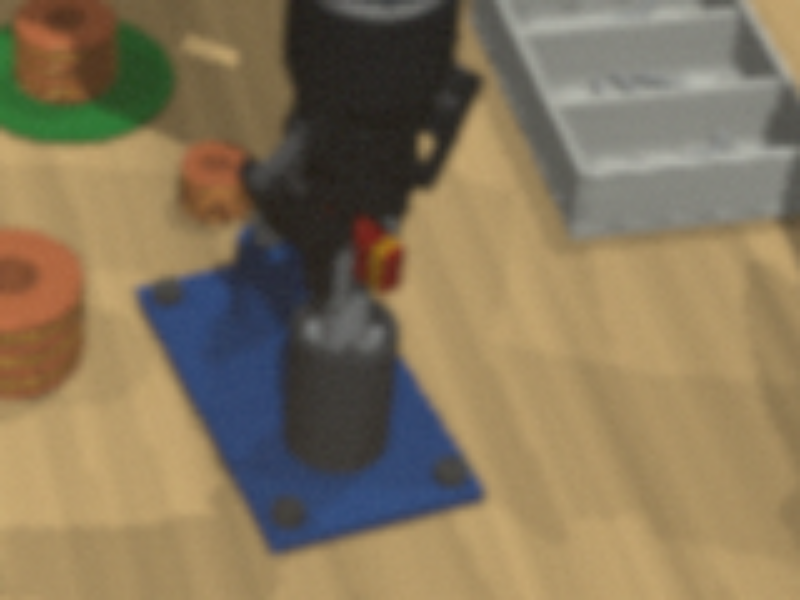

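The fingers stopped at 20 mm because the tips are low enough to grip the 22 mm shank under the bar. The bar is at crop (380,255), yellow end towards the camera. I open, rise so the tips stay above the bar's underside, and straddle the bar only.

Call:
{"name": "send_rows", "arguments": {"plan": "0 0 0 0 0 0 0.03;0 0 0 0 0 0 0.035;0 0 0 0 0 0 0.035;0 0 0 0 0 -0.01 0.035;0 0 0 0 0 -0.008 0.035", "grip_force": 25}}

```text
time: 13.68
eef_pos: [0.5469, -0.0738, 0.1482]
orientation: [[-0.51, 0.86, -0.001], [0.86, 0.51, 0.0], [0.001, -0.001, -1.0]]
force: [0.6, 0.1, 0.4]
gripper_width: 0.0348
gripper_force: 0.0
```

Call:
{"name": "send_rows", "arguments": {"plan": "0 0 0 0 0 0 0.028;0 0 0 0 0 0 0.023;0 0 0 0 0 0 0.02;0 0 0 0 0 0 0.018;0 0 0 0 0 0 0.018"}}

```text
time: 14.1
eef_pos: [0.5471, -0.0739, 0.148]
orientation: [[-0.51, 0.86, -0.0], [0.86, 0.51, -0.0], [-0.0, -0.0, -1.0]]
force: [-1.7, -0.3, 3.4]
gripper_width: 0.0179
gripper_force: 1.8
```

Run:
```python
from h import *
bar(); print(ctrl.get_state()["gripper_width"],ctrl.get_state()["gripper_force"])
```

```text
red 26 z [0.1332 0.1461 0.1511] med [ 0.5521 -0.0879  0.1461] pix u,v [364.3 229. ]
yel 11 z [0.1465 0.1481 0.1515] med [ 0.5545 -0.0961  0.1481] pix u,v [366.  229.4]
0.018516891235976933 1.8346682377159595
```

Call:
{"name": "send_rows", "arguments": {"plan": "0 0 -0.087 0 0 0 0.018;0 0 -0.087 0 0 0 0.018;0 0 -0.087 0 0 0 0.018;0 0 0 0 0 0 0.018;0 0 0 0 0 0 0.018"}}

```text
time: 14.57
eef_pos: [0.5472, -0.0739, 0.1479]
orientation: [[-0.713, 0.701, 0.0], [0.701, 0.713, -0.0], [-0.0, 0.0, -1.0]]
force: [0.2, -0.4, 3.0]
gripper_width: 0.018
gripper_force: 2.5
```

Run:
```python
from h import *
bar()
```

```text
red 18 z [0.1295 0.1478 0.1508] med [ 0.554  -0.09    0.1478] pix u,v [365.3 229. ]
yel 15 z [0.1282 0.1451 0.1506] med [ 0.5543 -0.095   0.1451] pix u,v [366.2 230.7]
```

Call:
{"name": "send_rows", "arguments": {"plan": "0 0 -0.087 0 0 0 0.018;0 0 -0.087 0 0 0 0.018;0 0 0 0 0 0 0.018;0 0 0 0 0 0 0.018;0 0 0 0 0 0 0.018"}}

```text
time: 15.03
eef_pos: [0.5472, -0.0738, 0.1479]
orientation: [[-0.824, 0.567, 0.0], [0.567, 0.824, -0.0], [-0.0, 0.0, -1.0]]
force: [-0.1, 0.6, 2.8]
gripper_width: 0.0179
gripper_force: 2.4
```

Run:
```python
from h import *
bar()
```

```text
red 17 z [0.1312 0.1479 0.1497] med [ 0.553  -0.0879  0.1479] pix u,v [363.7 227.9]
yel 21 z [0.1255 0.1448 0.1526] med [ 0.5585 -0.0946  0.1448] pix u,v [367.5 231. ]
```

Call:
{"name": "send_rows", "arguments": {"plan": "0 0 -0.087 0 0 0 0.018;0 0 -0.087 0 0 0 0.018;0 0 -0.087 0 0 0 0.018;0 0 0 0 0 0 0.018;0 0 0 0 0 0 0.019"}}

```text
time: 15.5
eef_pos: [0.5469, -0.0738, 0.1475]
orientation: [[-0.942, 0.336, -0.0], [0.336, 0.942, -0.0], [0.0, -0.0, -1.0]]
force: [-0.2, 0.0, 1.1]
gripper_width: 0.0188
gripper_force: 1.0
```

Run:
```python
from h import *
bar()
```

```text
red 42 z [0.1283 0.1405 0.1512] med [ 0.5273 -0.0725  0.1405] pix u,v [354.9 227.2]
yel 22 z [0.1286 0.1426 0.1502] med [ 0.5636 -0.089   0.1426] pix u,v [368.9 229.2]
```

Call:
{"name": "send_rows", "arguments": {"plan": "0 0 -0.087 0 0 0 0.018;0 0 -0.087 0 0 0 0.018;0 0 0 0 0 0 0.018;0 0 0 0 0 0 0.019;0 0 0 0 0 0 0.02"}}

```text
time: 15.97
eef_pos: [0.5467, -0.0738, 0.1474]
orientation: [[-0.986, 0.167, -0.001], [0.167, 0.986, 0.0], [0.001, -0.0, -1.0]]
force: [-0.0, -0.1, 0.1]
gripper_width: 0.0201
gripper_force: 0.0
```

Run:
```python
from h import *
bar()
```

```text
red 61 z [0.1269 0.1433 0.1505] med [ 0.5273 -0.0749  0.1433] pix u,v [351.7 227.2]
yel 23 z [0.129  0.144  0.1504] med [ 0.5656 -0.088   0.144 ] pix u,v [369.5 228.3]
```

Call:
{"name": "send_rows", "arguments": {"plan": "0 0 -0.087 0 0 0 0.018;0 0 -0.087 0 0 0 0.018;0 0 0 0 0 0 0.018;0 0 0 0 0 0 0.019;0 0 0 0 0 0 0.02"}}

```text
time: 16.43
eef_pos: [0.5469, -0.0738, 0.1476]
orientation: [[-1.0, -0.006, -0.0], [-0.006, 1.0, 0.0], [0.0, 0.0, -1.0]]
force: [0.7, 0.4, 0.3]
gripper_width: 0.02
gripper_force: 0.0
```

Run:
```python
from h import *
bar()
```

```text
red 76 z [0.1275 0.1433 0.1506] med [ 0.5285 -0.0772  0.1433] pix u,v [352.4 227.6]
yel 15 z [0.124  0.1351 0.1429] med [ 0.5673 -0.0833  0.1351] pix u,v [369.6 230.2]
```

Call:
{"name": "send_rows", "arguments": {"plan": "0 0 -0.087 0 0 0 0.018;0 0 -0.087 0 0 0 0.018;0 0 0 0 0 0 0.018;0 0 0 0 0 0 0.019;0 0 0 0 0 0 0.02"}}

```text
time: 16.9
eef_pos: [0.547, -0.0738, 0.1477]
orientation: [[-0.984, -0.179, -0.0], [-0.179, 0.984, 0.0], [0.0, 0.0, -1.0]]
force: [-0.6, -0.8, 0.2]
gripper_width: 0.02
gripper_force: 0.0
```

Run:
```python
from h import *
bar()
```

```text
red 83 z [0.1279 0.1434 0.1506] med [ 0.5289 -0.0805  0.1434] pix u,v [352.9 228.1]
yel 9 z [0.1234 0.1297 0.1392] med [ 0.569  -0.0801  0.1297] pix u,v [369.9 230.1]
```

Call:
{"name": "send_rows", "arguments": {"plan": "0 0 -0.087 0 0 0 0.018;0 0 -0.087 0 0 0 0.018;0 0 0 0 0 0 0.018;0 0 0 0 0 0 0.019;0 0 0 0 0 0 0.02"}}

```text
time: 17.37
eef_pos: [0.5469, -0.0738, 0.1477]
orientation: [[-0.938, -0.347, -0.0], [-0.347, 0.938, 0.0], [0.0, 0.0, -1.0]]
force: [-0.2, 0.0, -0.5]
gripper_width: 0.0197
gripper_force: 0.0
```

Run:
```python
from h import *
bar()
```

```text
red 86 z [0.1287 0.1434 0.1505] med [ 0.531  -0.0816  0.1434] pix u,v [353.9 228.6]
yel 4 z [0.1347 0.1367 0.1424] med [ 0.5704 -0.0743  0.1367] pix u,v [370.  226.2]
```

Call:
{"name": "send_rows", "arguments": {"plan": "0 0 -0.087 0 0 0 0.018;0 0 -0.087 0 0 0 0.018;0 0 0 0 0 0 0.018;0 0 0 0 0 0 0.019;0 0 0 0 0 0 0.02"}}

```text
time: 17.83
eef_pos: [0.547, -0.0738, 0.1477]
orientation: [[-0.864, -0.504, -0.0], [-0.504, 0.864, 0.0], [0.0, 0.0, -1.0]]
force: [-0.4, -0.3, -0.2]
gripper_width: 0.0197
gripper_force: 0.0
```

Run:
```python
from h import *
bar(); im,_=load("side")
cv2.imwrite("pics/side5.png",cv2.resize(im[180:300,290:450],None,fx=5,fy=5))
```

```text
red 100 z [0.1198 0.1364 0.1445] med [ 0.5326 -0.0845  0.1364] pix u,v [354.5 231.4]
yel 6 z [0.118  0.1258 0.144 ] med [ 0.5708 -0.0728  0.1258] pix u,v [369.5 230.2]
```

View pics/side5.png

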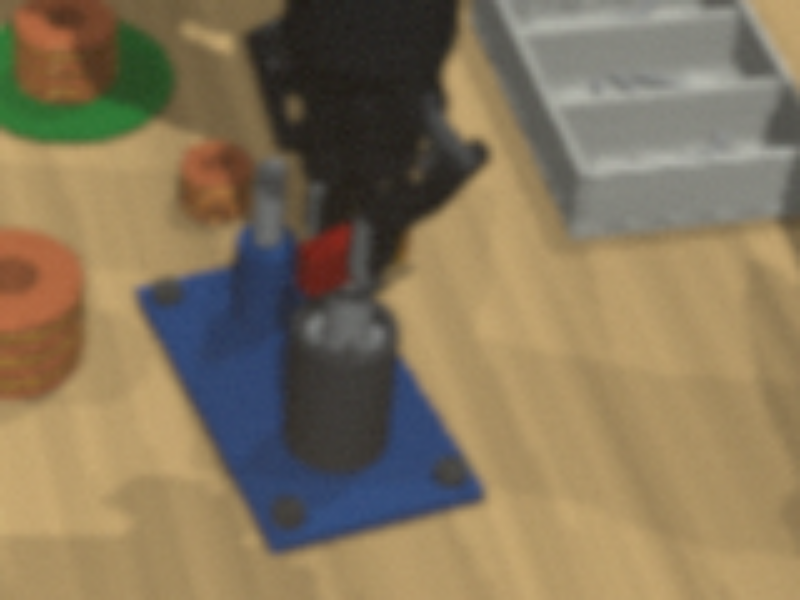

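The bar has dropped about 7–8 mm: red in the crop at (328,258), and its top went from 0.1505 to 0.1445. That was between 110 and 120° of tool yaw. Now I back off the slop, follow the drop down and close on the bar.

Call:
{"name": "send_rows", "arguments": {"plan": "0 0 0.105 0 0 0.004 0.02;0 0 0.105 0 0 0.0035 0.02;0 0 0 0 0 0 0.018;0 0 0 0 0 0 0.014;0 0 0 0 0 0 0.01", "grip_force": 25}}

```text
time: 18.3
eef_pos: [0.5466, -0.0737, 0.1398]
orientation: [[-0.949, -0.316, -0.001], [-0.316, 0.949, 0.0], [0.001, 0.001, -1.0]]
force: [0.6, 0.2, -4.0]
gripper_width: 0.0163
gripper_force: 21.4
```

Call:
{"name": "send_rows", "arguments": {"plan": "0 0 0 0 0 0 0.01;0 0 0 0 0 0 0.01;0 0 0 0 0 0 0.01;0 0 0 0 0 0 0.01;0 0 0 0 0 0 0.01"}}

```text
time: 18.72
eef_pos: [0.5468, -0.0737, 0.1399]
orientation: [[-0.949, -0.315, -0.001], [-0.315, 0.949, 0.0], [0.001, 0.001, -1.0]]
force: [0.3, -0.5, -4.5]
gripper_width: 0.0163
gripper_force: 21.1
```

Run:
```python
from h import *
bar(); s=ctrl.get_state(); print(s["joint_positions"],s["torque"])
```

```text
red 73 z [0.1196 0.1361 0.1443] med [ 0.5297 -0.0857  0.1361] pix u,v [353.5 231.9]
yel 4 z [0.1166 0.1231 0.1264] med [ 0.5727 -0.0693  0.1231] pix u,v [369.8 229.8]
[-1.94528600e+01  8.62983121e+00  1.08271583e+02  4.05192697e-03
  6.31474366e+01 -1.27811531e+02] [ 0.0225046   0.05253018 -0.00678222]
```

Call:
{"name": "send_rows", "arguments": {"plan": "0 0 0.122 0 0 0.0003 0.01;0 0 0.122 0 0 0.0003 0.01;0 0 0.122 0 0 0.0003 0.01;0 0 0.122 0 0 0.0003 0.01;0 0 0.122 0 0 0.0003 0.01"}}

```text
time: 19.18
eef_pos: [0.5469, -0.0735, 0.1385]
orientation: [[-0.957, 0.291, -0.0], [0.291, 0.957, 0.001], [0.001, 0.001, -1.0]]
force: [-0.8, 1.4, -5.8]
gripper_width: 0.0164
gripper_force: 21.0
```

Call:
{"name": "send_rows", "arguments": {"plan": "0 0 0.122 0 0 0.0003 0.01;0 0 0.122 0 0 0.0003 0.01;0 0 0.122 0 0 0.0003 0.01;0 0 0.122 0 0 0.0003 0.01;0 0 0.122 0 0 0.0003 0.01"}}

```text
time: 19.6
eef_pos: [0.5471, -0.0735, 0.1371]
orientation: [[-0.617, 0.787, 0.0], [0.787, 0.617, 0.001], [0.0, 0.001, -1.0]]
force: [1.5, 1.1, -5.4]
gripper_width: 0.0161
gripper_force: 21.0
```

Run:
```python
from h import *
bar(); s=ctrl.get_state(); print(s["joint_positions"],s["torque"])
```

```text
red 38 z [0.1175 0.1346 0.1408] med [ 0.5517 -0.0884  0.1346] pix u,v [363.8 232.4]
yel 19 z [0.1199 0.1366 0.1404] med [ 0.5584 -0.0955  0.1366] pix u,v [367.4 234.4]
[-1.94426788e+01  8.88392694e+00  1.08333653e+02  4.24586868e-02
  6.27898652e+01 -5.73577908e+01] [ 0.19078392 -0.14251546 -0.07210785]
```

Call:
{"name": "send_rows", "arguments": {"plan": "0 0 0.124 0 0 0.00032 0.01;0 0 0.124 0 0 0.00032 0.01;0 0 0.124 0 0 0.00032 0.01;0 0 0.124 0 0 0.00032 0.01;0 0 0.124 0 0 0.00032 0.01"}}

```text
time: 20.07
eef_pos: [0.5488, -0.074, 0.1377]
orientation: [[-0.048, 0.999, 0.004], [0.999, 0.048, -0.001], [-0.001, 0.004, -1.0]]
force: [1.0, 1.8, 0.9]
gripper_width: 0.0128
gripper_force: 31.4
```

Call:
{"name": "send_rows", "arguments": {"plan": "0 0 0.124 0 0 0.00032 0.01;0 0 0.124 0 0 0.00032 0.01;0 0 0.124 0 0 0.00032 0.01;0 0 0.124 0 0 0.00032 0.01;0 0 0.124 0 0 0.00032 0.01"}}

```text
time: 20.48
eef_pos: [0.5487, -0.0743, 0.1361]
orientation: [[0.541, 0.841, 0.004], [0.841, -0.541, -0.001], [0.001, 0.004, -1.0]]
force: [0.8, 0.0, 1.7]
gripper_width: 0.0138
gripper_force: 31.4
```

Call:
{"name": "send_rows", "arguments": {"plan": "0 0 0.124 0 0 0.00032 0.01;0 0 0.124 0 0 0.00032 0.01;0 0 0.124 0 0 0.00032 0.01;0 0 0.124 0 0 0.00032 0.01;0 0 0.124 0 0 0.00032 0.01"}}

```text
time: 20.9
eef_pos: [0.5486, -0.0743, 0.1345]
orientation: [[0.929, 0.37, 0.003], [0.37, -0.929, -0.001], [0.003, 0.003, -1.0]]
force: [-0.0, 0.1, 2.4]
gripper_width: 0.0135
gripper_force: 31.4
```

Run:
```python
from h import *
bar(); s=ctrl.get_state(); print(s["joint_positions"],s["torque"])
```

```text
red 35 z [0.1172 0.1296 0.1366] med [ 0.5354 -0.0854  0.1296] pix u,v [354.7 233.8]
yel 12 z [0.1118 0.1321 0.1345] med [ 0.5272 -0.0876  0.1321] pix u,v [352.4 235.6]
[-1.94495127e+01  9.19866476e+00  1.08304403e+02  2.52850654e-02
  6.23233183e+01  4.90807962e+01] [ 0.51658165  0.08758472 -0.00319265]
```

Call:
{"name": "send_rows", "arguments": {"plan": "0 0 0.124 0 0 0.00032 0.01;0 0 0.124 0 0 0.00032 0.01;0 0 0.124 0 0 0.00032 0.01;0 0 0.124 0 0 0.00032 0.01;0 0 0.124 0 0 0.00032 0.01"}}

```text
time: 21.37
eef_pos: [0.5482, -0.0745, 0.1327]
orientation: [[0.972, -0.237, 0.003], [-0.237, -0.972, -0.002], [0.003, 0.001, -1.0]]
force: [-0.1, -1.8, 2.6]
gripper_width: 0.0131
gripper_force: 31.7
```

Call:
{"name": "send_rows", "arguments": {"plan": "0 0 0.124 0 0 0.00032 0.01;0 0 0.124 0 0 0.00032 0.01;0 0 0.124 0 0 0.00032 0.01;0 0 0.124 0 0 0.00032 0.01;0 0 0.124 0 0 0.00032 0.01"}}

```text
time: 21.78
eef_pos: [0.5478, -0.0744, 0.1311]
orientation: [[0.653, -0.757, 0.001], [-0.757, -0.653, -0.001], [0.002, -0.0, -1.0]]
force: [-2.7, -0.8, 4.5]
gripper_width: 0.0131
gripper_force: 31.7
```

Run:
```python
from h import *
bar(); s=ctrl.get_state(); print(s["joint_positions"],s["torque"])
```

```text
red 61 z [0.1113 0.1259 0.1328] med [ 0.556  -0.0929  0.1259] pix u,v [365.4 236.3]
yel 0
[-1.94580975e+01  9.46867412e+00  1.08399810e+02  1.68229261e-02
  6.20046247e+01  1.20010709e+02] [ 0.53927692 -0.02168775 -0.03133985]
```

Now I regrasp: open, rise clear of the bar, turn back half a turn, and check the bar angle.

Call:
{"name": "send_rows", "arguments": {"plan": "0 0 0 0 0 0 0.025;0 0 0 0 0 0 0.035;0 0 0 0 0 -0.015 0.035;0 0 0 0 0 -0.02 0.035;0 0 0 0 0 -0.02 0.035"}}

```text
time: 22.25
eef_pos: [0.5466, -0.0737, 0.1842]
orientation: [[0.657, -0.754, -0.002], [-0.754, -0.657, 0.0], [-0.001, 0.001, -1.0]]
force: [0.0, -0.0, 1.1]
gripper_width: 0.0352
gripper_force: 0.0
```

Call:
{"name": "send_rows", "arguments": {"plan": "0 0 -0.121 0 0 0 0.035;0 0 -0.121 0 0 0 0.035;0 0 -0.121 0 0 0 0.035;0 0 -0.121 0 0 0 0.035;0 0 -0.121 0 0 0 0.035"}}

```text
time: 22.67
eef_pos: [0.547, -0.0738, 0.1842]
orientation: [[0.971, -0.241, 0.0], [-0.241, -0.971, -0.0], [0.0, 0.0, -1.0]]
force: [0.4, 0.2, -0.0]
gripper_width: 0.0351
gripper_force: 0.0
```

Call:
{"name": "send_rows", "arguments": {"plan": "0 0 -0.121 0 0 0 0.035;0 0 -0.121 0 0 0 0.035;0 0 -0.121 0 0 0 0.035;0 0 -0.121 0 0 0 0.035;0 0 -0.121 0 0 0 0.035"}}

```text
time: 23.08
eef_pos: [0.547, -0.0738, 0.1842]
orientation: [[0.935, 0.354, -0.0], [0.354, -0.935, -0.0], [-0.0, 0.0, -1.0]]
force: [-0.5, 0.4, 0.1]
gripper_width: 0.0348
gripper_force: 0.0
```

Call:
{"name": "send_rows", "arguments": {"plan": "0 0 -0.121 0 0 0 0.035;0 0 -0.121 0 0 0 0.035;0 0 -0.121 0 0 0 0.035;0 0 -0.121 0 0 0 0.035;0 0 -0.121 0 0 0 0.035"}}

```text
time: 23.5
eef_pos: [0.5471, -0.0738, 0.1842]
orientation: [[0.568, 0.823, 0.0], [0.823, -0.568, -0.0], [-0.0, 0.0, -1.0]]
force: [1.2, 0.2, 0.1]
gripper_width: 0.0348
gripper_force: 0.0
```

Call:
{"name": "send_rows", "arguments": {"plan": "0 0 -0.121 0 0 0 0.035;0 0 -0.121 0 0 0 0.035;0 0 -0.121 0 0 0 0.035;0 0 -0.121 0 0 0 0.035;0 0 -0.121 0 0 0 0.035"}}

```text
time: 23.92
eef_pos: [0.5471, -0.0738, 0.1842]
orientation: [[-0.001, 1.0, 0.0], [1.0, 0.001, -0.0], [-0.0, 0.0, -1.0]]
force: [0.7, -0.0, 0.5]
gripper_width: 0.035
gripper_force: 0.0
```

Call:
{"name": "send_rows", "arguments": {"plan": "0 0 -0.121 0 0 0 0.035;0 0 -0.121 0 0 0 0.035;0 0 -0.121 0 0 0 0.035;0 0 -0.121 0 0 0 0.035;0 0 -0.121 0 0 0 0.035"}}

```text
time: 24.33
eef_pos: [0.547, -0.0739, 0.1841]
orientation: [[-0.57, 0.822, -0.0], [0.822, 0.57, -0.0], [-0.0, -0.0, -1.0]]
force: [-0.0, -0.1, -0.6]
gripper_width: 0.0348
gripper_force: 0.0
```

Call:
{"name": "send_rows", "arguments": {"plan": "0 0 -0.117 0 0 0 0.035;0 0 0 0 0 0 0.035;0 0 0 0 0 0 0.035;0 0 0 0 0 0 0.035;0 0 0 0 0 0 0.035"}}

```text
time: 24.75
eef_pos: [0.5471, -0.0738, 0.1843]
orientation: [[-0.654, 0.757, 0.0], [0.757, 0.654, -0.0], [-0.0, -0.0, -1.0]]
force: [0.8, -0.6, 0.5]
gripper_width: 0.035
gripper_force: 0.0
```

Run:
```python
from h import *
bar(); im,d=load("side"); P=cloud("side",d)
h=cv2.cvtColor(im,cv2.COLOR_BGR2HSV).astype(int)
near=(np.hypot(P[...,0]-.547,P[...,1]+.074)<.045)&(P[...,2]>.09)&(P[...,2]<.165)&((h[...,0]<6)|(h[...,0]>173))&(h[...,1]>150)
zt=np.percentile(P[near][:,2],95); q=P[near]; q=q[q[:,2]>zt-.006]
print(len(q),zt,cv2.minAreaRect((q[:,:2]*1000).astype(np.float32)))
cv2.imwrite("pics/side6.png",cv2.resize(im[180:300,290:450],None,fx=5,fy=5))
```

```text
red 156 z [0.1105 0.1249 0.1322] med [ 0.5479 -0.0843  0.1249] pix u,v [361.  234.6]
yel 17 z [0.1091 0.1271 0.1299] med [ 0.5288 -0.06    0.1271] pix u,v [350.7 228.5]
75 0.1319945687197521 ((548.9140625, -83.12457275390625), (12.155627250671387, 44.008811950683594), 39.67262268066406)
```

View pics/side6.png

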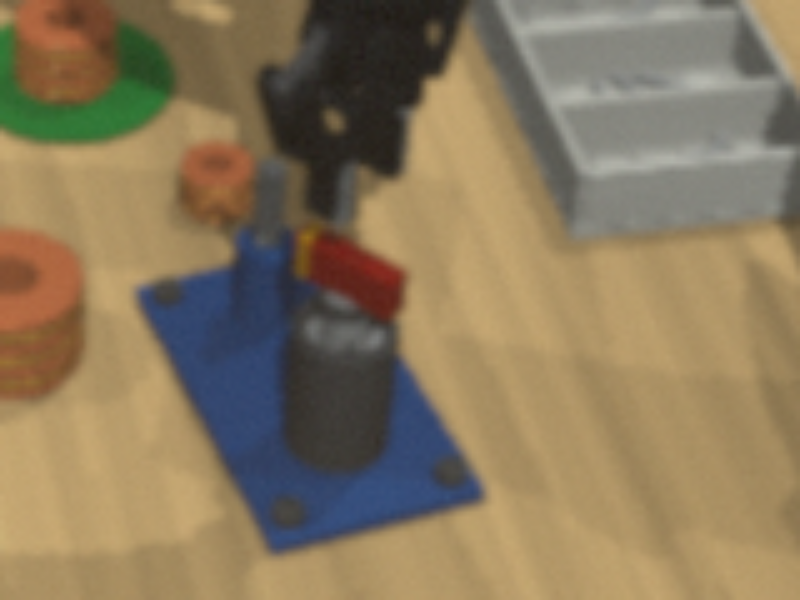

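The screw is upright and seated in the boss, and the bar (crop 355,270) is aligned with the tool at 40°. Its top is at 0.132 m, which fits the roughly 244° turned since the drop. I go down, grip, and turn the remaining 116°.

Call:
{"name": "send_rows", "arguments": {"plan": "0 0 0 0 0 0.015 0.035;0 0 0 0 0 0.015 0.035;0 0 0 0 0 0.013 0.035;0 0 0 0 0 0.01 0.035;0 0 0 0 0 0 0.025"}}

```text
time: 25.22
eef_pos: [0.5455, -0.0733, 0.1286]
orientation: [[-0.654, 0.757, -0.005], [0.757, 0.654, 0.002], [0.004, -0.002, -1.0]]
force: [-0.3, 0.5, -1.4]
gripper_width: 0.0257
gripper_force: 0.0
```

Call:
{"name": "send_rows", "arguments": {"plan": "0 0 0 0 0 0 0.018;0 0 0 0 0 0 0.01;0 0 0 0 0 0 0.01;0 0 0 0 0 0 0.01;0 0 0 0 0 0 0.01"}}

```text
time: 25.63
eef_pos: [0.5474, -0.0738, 0.1317]
orientation: [[-0.654, 0.756, 0.001], [0.756, 0.654, -0.0], [-0.001, 0.001, -1.0]]
force: [1.6, 0.5, -3.5]
gripper_width: 0.0137
gripper_force: 30.1
```

Call:
{"name": "send_rows", "arguments": {"plan": "0 0 0.12 0 0 0.0003 0.01;0 0 0.12 0 0 0.0003 0.01;0 0 0.12 0 0 0.0003 0.01;0 0 0.12 0 0 0.0003 0.01;0 0 0.12 0 0 0.0003 0.01"}}

```text
time: 26.05
eef_pos: [0.547, -0.0738, 0.1301]
orientation: [[-0.107, 0.994, -0.0], [0.994, 0.107, -0.0], [-0.0, -0.0, -1.0]]
force: [0.1, -1.0, -1.5]
gripper_width: 0.0134
gripper_force: 30.1
```

Call:
{"name": "send_rows", "arguments": {"plan": "0 0 0.12 0 0 0.0003 0.01;0 0 0.12 0 0 0.0003 0.01;0 0 0.12 0 0 0.0003 0.01;0 0 0.12 0 0 0.0003 0.01;0 0 0.12 0 0 0.0003 0.01"}}

```text
time: 26.47
eef_pos: [0.5474, -0.0738, 0.1286]
orientation: [[0.473, 0.881, 0.001], [0.881, -0.473, -0.0], [0.0, 0.001, -1.0]]
force: [1.8, 0.8, -2.7]
gripper_width: 0.0134
gripper_force: 30.0
```

Run:
```python
from h import *
bar(); s=ctrl.get_state(); print(s["joint_positions"],s["torque"])
```

```text
red 93 z [0.1093 0.126  0.1305] med [ 0.5393 -0.0939  0.126 ] pix u,v [357.8 236.4]
yel 0
[-1.94522762e+01  9.61961451e+00  1.08521418e+02  1.89612713e-02
  6.18057430e+01  8.98928673e+00] [ 0.09610091 -0.16786054 -0.04881047]
```

Call:
{"name": "send_rows", "arguments": {"plan": "0 0 0.12 0 0 0.0003 0.01;0 0 0.12 0 0 0.0003 0.01;0 0 0.12 0 0 0.0003 0.01;0 0 0.12 0 0 0.0003 0.01;0 0 0.12 0 0 0.0003 0.01"}}

```text
time: 26.93
eef_pos: [0.5478, -0.074, 0.1273]
orientation: [[0.887, 0.462, 0.002], [0.462, -0.887, -0.001], [0.002, 0.002, -1.0]]
force: [2.3, 0.4, -4.2]
gripper_width: 0.0131
gripper_force: 30.0
```

Call:
{"name": "send_rows", "arguments": {"plan": "0 0 0.12 0 0 0.0003 0.01;0 0 0.114 0 0 0.0003 0.01;0 0 0 0 0 0 0.01;0 0 0 0 0 0 0.01;0 0 0 0 0 0 0.01"}}

```text
time: 27.35
eef_pos: [0.5475, -0.0738, 0.1265]
orientation: [[0.968, 0.25, 0.001], [0.25, -0.968, 0.0], [0.001, 0.0, -1.0]]
force: [2.7, 0.9, -1.9]
gripper_width: 0.0137
gripper_force: 30.0
```

Run:
```python
from h import *
bar(); s=ctrl.get_state(); print(s["joint_positions"],s["torque"])
im,d=load("side")
cv2.imwrite("pics/side7.png",cv2.resize(im[130:280,260:460],None,fx=4,fy=4))
```

```text
red 79 z [0.1048 0.1218 0.1272] med [ 0.5275 -0.0852  0.1218] pix u,v [352.3 237.1]
yel 10 z [0.1022 0.1086 0.1205] med [ 0.569  -0.0759  0.1086] pix u,v [368.6 235.6]
[-1.94472057e+01  9.80266826e+00  1.08557753e+02  2.36917683e-02
  6.15833755e+01  5.60821298e+01] [ 0.2402011  -0.54691071  0.01543175]
```

View pics/side7.png

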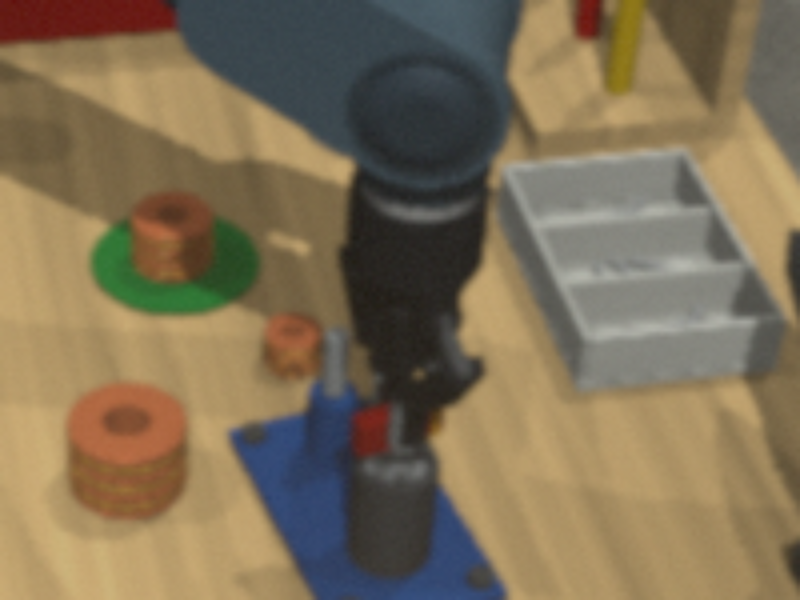

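The final view shows the coil on the pad (crop 173,240), the bar held at (375,430) and the yellow end back where it was at the drop. The bar top is 23.3 mm below its start, so the screw tip is at about 15.7 mm, which fits one full turn. I hand it in.

```bash
python3 -c "
from plant import ctrl
print(ctrl.sign_off())"
```

```text
the job is handed in; nothing more can be done
None
```

I handed the job in at about 27 s: the middle-sized coil stands flat on the green pad, and the screw dropped into its thread and went one full turn forward (tip measured at about 15.7 mm), with its bar still held in the gripper.

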